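# Test the spare fuse-links

## Task

Slide the lid of the spare-fuse box out of its grooves and lay it flat on the bench, then take out every fuse-link and lay each one across both copper contact bars of the tester, with one end stud on each bar. Once all are lying there, press the tester's keys fully down one at a time in this order: white, blue, yellow, green. Afterwards lay all the fuse-links back in the box, side by side on its floor; leave the lid off, and the mug, screwdriver and tape where they are.

Things in the scene. Friction and masses are not known exactly. Their poses are not given: they have to be found in the camera images.
- box: wooden spare-fuse box fixed to the bench, 162 (x) x 222 (y) x 72 mm high; origin at the centre of its underside. Inner floor 6 mm up; opening 134 mm wide in x, inside from y = -105 to +105 mm. Fuse-links lie in it along the box's x, centres 24 mm up, at some of y = -62, 0, +62 mm, in 44 mm wide places between 5 mm high black floor pads
- box_exit (a point): top middle of the box's low end, 111 mm from the box centre along its +y, 54 mm up; axes as the box. Each side wall has a groove (54 to 64 mm up, 7 mm deep) for the lid; the -y end is closed, so the lid comes out here, along the box's +y, after about 215 mm
- lid_handle (a point): loose wooden lid, 145 (x) x 210 (y) x 6 mm, 0.16 kg, with a red grip bar across its middle: 64 mm along x, 16 mm thick in y, 28 mm high above the lid. This point is the middle of the bar, 20 mm above the lid's underside; z points up. In its grooves (2 to 3 mm play) the underside is 54 mm above the bench; it may start up to 20 mm open
- fuse1_c (a point): square fuse-link, lying: white and red ceramic body 60 mm long (along its x) and 36 x 36 mm across, with a square copper end stud 14 x 14 mm on the axis projecting 28 mm from each end (116 mm overall along x), 0.15 to 0.3 kg. Any of its four sides may be up. This point is its centre. None from the start if there is no such fuse-link
- fuse2_c (a point): square fuse-link, lying: white and red ceramic body 60 mm long (along its x) and 36 x 36 mm across, with a square copper end stud 14 x 14 mm on the axis projecting 28 mm from each end (116 mm overall along x), 0.15 to 0.3 kg. Any of its four sides may be up. This point is its centre. None from the start if there is no such fuse-link
- fuse3_c (a point): square fuse-link, lying: white and red ceramic body 60 mm long (along its x) and 36 x 36 mm across, with a square copper end stud 14 x 14 mm on the axis projecting 28 mm from each end (116 mm overall along x), 0.15 to 0.3 kg. Any of its four sides may be up. This point is its centre. None from the start if there is no such fuse-link
- tester: grey fuse tester fixed to the bench, 220 (x) x 244 (y) mm, deck 40 mm above the bench; origin at the centre of its underside. Four keys stand in a row along y on its deck at x = -75 mm, 50 mm apart, in any order of colour. Two raised copper contact bars run along y behind them
- bars_mid (a point): midway between the two contact bars, at their top, 70 mm up (30 over the deck); axes as the tester. The bars run along y at x = -43 and +43 mm from here, 10 mm wide, 76 mm clear between, usable from y = -113 to +113 mm between end stops 8 mm higher. A fuse-link laid along x rests by a stud on each bar, body hanging between, centre 7 mm above this point; room for three, about 64 mm apart
- key_white (a joint): white spring key on the tester, round, 30 mm across. Joint: 0 up, 0.006 m fully down, about 5 N; it springs back. See point key_white_top for where it is
- key_blue (a joint): blue spring key on the tester, round, 30 mm across. Joint: 0 up, 0.006 m fully down, about 5 N; it springs back. See point key_blue_top for where it is
- key_yellow (a joint): yellow spring key on the tester, round, 30 mm across. Joint: 0 up, 0.006 m fully down, about 5 N; it springs back. See point key_yellow_top for where it is
- key_green (a joint): green spring key on the tester, round, 30 mm across. Joint: 0 up, 0.006 m fully down, about 5 N; it springs back. See point key_green_top for where it is
- key_white_top (a point): centre of the white key's top face, 58 mm above the bench when up; moves down with the key
- key_blue_top (a point): centre of the blue key's top face, 58 mm above the bench when up; moves down with the key
- key_yellow_top (a point): centre of the yellow key's top face, 58 mm above the bench when up; moves down with the key
- key_green_top (a point): centre of the green key's top face, 58 mm above the bench when up; moves down with the key
- mug_rim (a point): blue mug, 95 mm high; centre of its mouth. Leave alone
- driver_grip (a point): orange-handled screwdriver, 200 mm, lying on the bench; its grip. Leave alone
- tape: roll of black tape, 90 mm across, 20 mm high, lying flat; origin at the centre of its underside. Leave alone

How it is judged:
By the outcome, as a careful person would: the job done as asked, in the order asked, and still so for the second after the job is handed in, with the robot touching nothing.
Of fuse1, fuse2, fuse3 only 2 to 3 are there at a start; the rules pass over those that are not, and their reading is None.
At some moment in a run one of fuse1, fuse2, fuse3, lid may be knocked a few centimetres aside while the robot is not near it.
Once in a run the grip may slacken for a moment while it holds something.
It also fails if it takes over 210 s, if anything falls off the work surface, if the arm or the gripper's body presses on something with over 40 N, if the wrist force passes 120 N, or if a joint passes its speed limit or range.

## Robot

A 7-joint arm with a two-finger parallel gripper is mounted at the origin on the work surface. World frame = base frame: x ahead of the robot, y to its left, z up, the work surface at z = 0. Lengths are in m, angles in rad, forces in N, time in s.
With the tool pointing down it reaches from about 0.425 to 0.95 m from the base axis. Payload 4.7 kg.
Tool frame: the origin (TCP) lies between the finger pads; the fingertips stand 25 mm ahead of it and the grasp point (between the pads) lies 6 mm ahead of it; z points along the fingers, y is the line along which they close (so a half turn about z gives the same grasp; the last joint's range is limited). The gripper opens to 85 mm and grips with 20 to 120 N. Pads are 22 mm wide; open, the fingers measure 114 mm over their backs; the gripper's body (76 mm by 85 mm) begins 54 mm behind the grasp point. The pads swing forward as they close: fully open they stand 13 mm farther back than shut.
Start: joints at [-1.316, 0.469, -0.049, 1.532, 0.024, 1.141, -0.082], TCP at [0.189, 0.648, 0.256] pointing down, gripper open.
Joint ranges: [-2.59, 2.59], [-0.33, 1.99], [-1.39, 1.29], [0.1, 2.45], [-1.04, 4.18], [0.21, 1.99], [-2.66, 2.66]. Speed limits (rad/s): [2.57, 2.57, 3.14, 3.14, 3.14, 3.14, 3.14].

## Interface

Orientations are given as a 3x3 rotation matrix whose columns are the frame's x, y, z axes.
In Python, from rig import * gives the robot as it stands. Calls block until the motion is done:
- movep(position, orientation): joint-space move of the TCP to a pose.
- move_l(position, attitude=None, feed=0.15, until_force=None): straight line of the TCP; attitude=None keeps the orientation; feed is the mean speed in m/s. With until_force (N) it stops when the force on the tool has changed by that much, and returns True; else False.
- move_joints(angles): joint-space move.
- command_gripper(opening, newtons=None): finger opening in m; newtons is the grip in N (None keeps the last); returns when the fingers have stopped.
- sleep(seconds).
- inverse_kinematics(position, orientation): joint angles nearest the present ones, or None.
- sense(): the state.
- camera(name): name is "scene" or "top" or "wrist"; returns (picture, depth): 480x640x3 uint8, red, green, blue; 480x640 float32, m along the optical axis (not along the pixel's ray), 0 where there is no reading.
- camera_params(name): a dict with "K" (3x3 intrinsics, pixels), "position" and "rotation" of the camera in the world; the wrist camera has in their place "tool_from_camera" (4x4, takes a point from camera to tool coordinates, whose origin is the TCP and whose axes are the flange's). Camera axes: x right, y down, z forward; pixel columns grow to the right and rows downward; lengths in m; the calibration is good to about 2 mm. A picture is of the moment at which its call begins: read the wrist's pose just before it. camera_params takes no time and is no camera call.
A pose or a line that the arm cannot do raises Unreachable and nothing moves.
- finish_job(): hands the job in; it is judged then, once.
The state is a dict: "time_s": time; "joint_pos": joint angles; "qd": joint speeds; "joint_efforts": joint torques, N m; "position": TCP position; "tcp_rot": TCP orientation; "wrist_force": force on the tool from outside, world axes, zero at the start; "ft_torque": the same for the moment, N m; "finger_gap": finger opening in m; "gripper_force": force on a finger pad.
Only numpy, scipy, OpenCV 4.12 (cv2) and the standard library are available. Lean on these libraries where they do the work, as an engineer would, in place of code of your own. Each camera call takes 0.05 s, during which the arm holds its last target. There are 200 camera calls.

## Working session

There is one attempt and no reset: what is moved stays moved. The work goes in short steps, each a Python script; the robot and the scene stay as the last script left them, time stands still between calls to the robot, and variables do not carry over. Pictures are saved under pics/ and viewed, at most 14 in all, crops included, and the job is handed in when it is done.

```bash
ls; mkdir -p pics; python3 - <<'E'
from rig import *
import cv2,numpy as np
for n in("top","scene"):
    p,d=camera(n); cv2.imwrite(f"pics/{n}0.png",p[:,:,::-1]); np.save(f"pics/{n}0.npy",d)
    print(n,camera_params(n))
print(camera_params("wrist")); s=sense(); print(s["time_s"],s["tcp_rot"],s["finger_gap"])
E
```

```text
pics
top {'K': array([[579.63372674,   0.        , 314.59447131],
       [  0.        , 579.63372674, 240.43314332],
       [  0.        ,   0.        ,   1.        ]]), 'position': array([ 0.2870496 , -0.05913427,  1.27270342]), 'rotation': array([[ 4.45307571e-02, -9.76502167e-01,  2.10856655e-01],
       [-9.99007537e-01, -4.37337265e-02,  8.44404600e-03],
       [ 9.75918059e-04, -2.11023407e-01, -9.77480521e-01]])}
scene {'K': array([[527.10865744,   0.        , 319.60253914],
       [  0.        , 527.10865744, 232.70629172],
       [  0.        ,   0.        ,   1.        ]]), 'position': array([ 0.98758829, -0.53374479,  1.13900932]), 'rotation': array([[ 0.74232775,  0.57229736, -0.34846126],
       [ 0.66993049, -0.6432126 ,  0.37077039],
       [-0.01194375, -0.50867797, -0.86087401]])}
{'K': array([[407.75847852,   0.        , 314.12308573],
       [  0.        , 407.75847852, 241.75739473],
       [  0.        ,   0.        ,   1.        ]]), 'tool_from_camera': array([[ 4.30970192e-04, -9.45604668e-01, -3.25317730e-01,
         8.51558865e-02],
       [ 9.99999083e-01,  8.25099083e-04, -1.07355891e-03,
        -1.50455419e-03],
       [ 1.28358168e-03, -3.25316970e-01,  9.45604157e-01,
        -1.18016010e-01],
       [ 0.00000000e+00,  0.00000000e+00,  0.00000000e+00,
         1.00000000e+00]])}
0.1 [[-9.60007887e-01  2.79972631e-01 -4.28339502e-04]
 [ 2.79972953e-01  9.60006421e-01 -1.67851584e-03]
 [-5.87298236e-05 -1.73131192e-03 -9.99998500e-01]] 0.08558782629845627
```

View pics/top0.png

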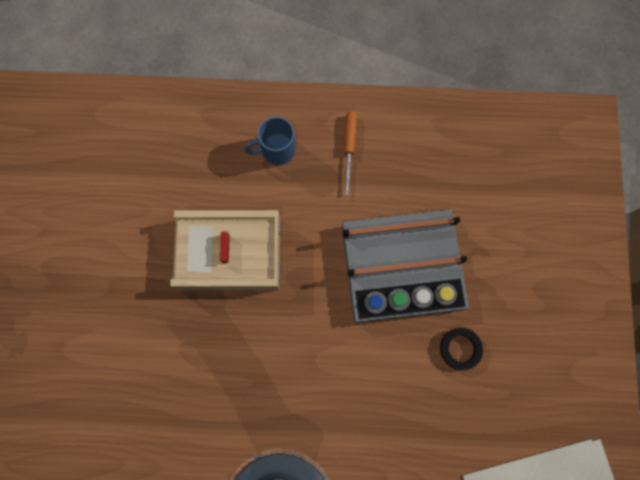

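View pics/scene0.png

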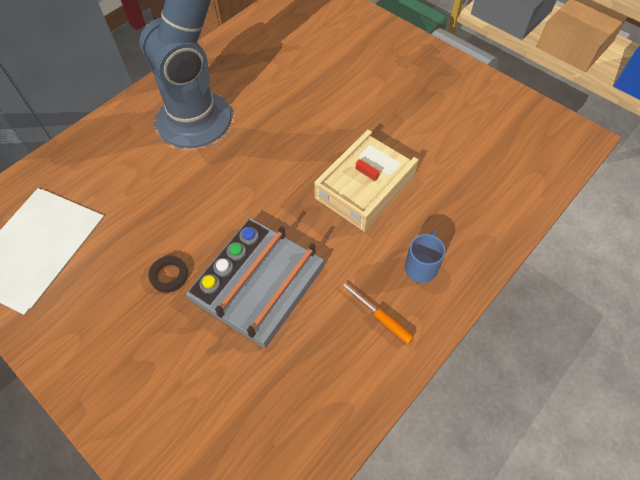

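```bash
python3 - <<'E'
import cv2,numpy as np
a=cv2.imread("pics/top0.png"); b=cv2.imread("pics/scene0.png")
A=cv2.resize(a[195:305,150:300],None,fx=5,fy=5,interpolation=cv2.INTER_CUBIC)[:550,:]
B=cv2.resize(b[125:235,300:430],None,fx=5,fy=5,interpolation=cv2.INTER_CUBIC)
cv2.imwrite("pics/c1.png",A);cv2.imwrite("pics/c2.png",B)
E
```

```text
(no output)
```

View pics/c1.png

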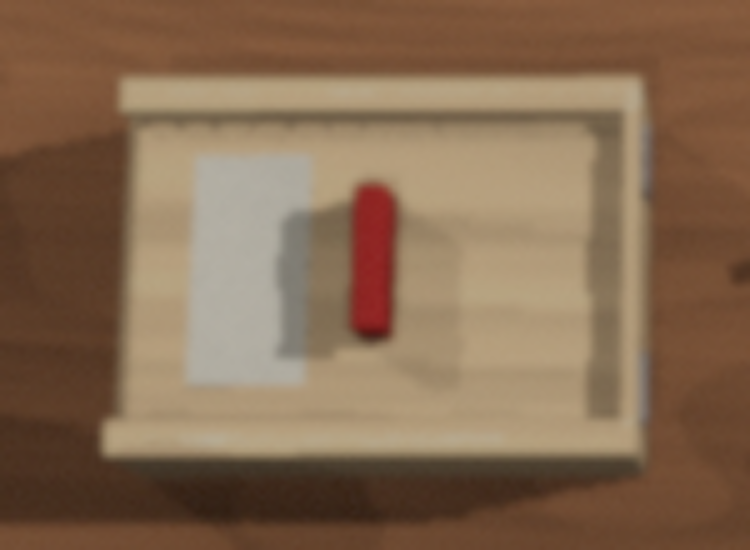

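View pics/c2.png

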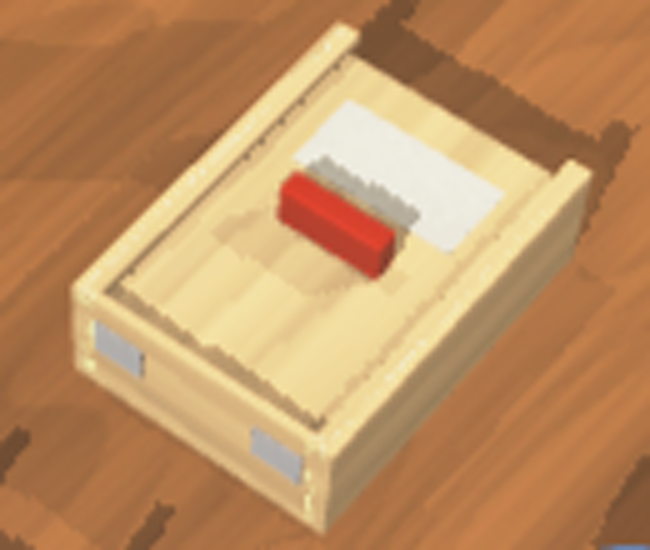

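```bash
cat > h.py <<'E'
from rig import *
import cv2, numpy as np
def pose(n):
    c=camera_params(n); K=c["K"]
    if n!="wrist": return K,np.array(c["rotation"]),np.array(c["position"])
    s=sense(); T=c["tool_from_camera"]; R=np.array(s["tcp_rot"])
    return K,R@T[:3,:3],np.array(s["position"])+R@T[:3,3]
def shot(n,f=None):
    P=pose(n); p,d=camera(n)
    if f: cv2.imwrite(f"pics/{f}.png",p[:,:,::-1])
    return p,d,P
def cloud(d,P):
    K,R,t=P; v,u=np.mgrid[:480,:640]
    r=np.stack([(u-K[0,2])/K[0,0],(v-K[1,2])/K[1,1],np.ones_like(d)],-1)*d[...,None]
    return r@R.T+t
def ray(u,v,P,z):
    K,R,t=P; r=R@np.array([(u-K[0,2])/K[0,0],(v-K[1,2])/K[1,1],1]); return t+r*(z-t[2])/r[2]
def rgb(p):
    p=p.astype(int); return p[...,0],p[...,1],p[...,2]
def hsv(p): return cv2.cvtColor(p,cv2.COLOR_RGB2HSV)
def rect(X):
    (cx,cy),(w,h),a=cv2.minAreaRect((X[:,:2]*1000).astype(np.float32)); return np.round([cx,cy,w,h,a],1)
E
python3 - <<'E'
from h import *
for n in("top","scene"):
    p=cv2.imread(f"pics/{n}0.png")[:,:,::-1].copy(); d=np.load(f"pics/{n}0.npy"); P=pose(n); X=cloud(d,P); H=hsv(p)
    h,s,v=[H[...,i].astype(int) for i in range(3)]
    ok=d>0
    reg=ok&(X[...,1]>0.05)&(X[...,1]<.45)&(X[...,0]>.3)&(X[...,0]<.7)
    print(n,"box walls",rect(X[reg&(abs(X[...,2]-.072)<.005)&(s<140)]))
    m=reg&((h<8)|(h>172))&(s>190)&(X[...,2]>.065); print(" handle",m.sum(),rect(X[m]),np.percentile(X[m][:,2],[5,50,95]))
    m=ok&(X[...,1]<.05)&(X[...,1]>-.4)&(X[...,0]>.2)&(X[...,0]<.6)
    t=X[m&(X[...,2]>.03)&(X[...,2]<.1)]; print(" tester",len(t),rect(t))
    b=m&(h<14)&(s>90)&(X[...,2]>.055)&(X[...,2]<.085); print(" bars",b.sum(),rect(X[b]),np.median(X[b][:,2]))
    for nm,c in dict(white=(s<40)&(v>150),blue=(h>100)&(h<130)&(s>120),yellow=(h>22)&(h<35)&(s>140),green=(h>50)&(h<85)&(s>100)).items():
        k=(m&c&(X[...,2]>.05)&(X[...,2]<.07)).astype(np.uint8)
        N,l,st,ce=cv2.connectedComponentsWithStats(k); i=1+np.argmax(st[1:,4]); q=X[l==i]
        print(" ",nm,st[i,4],ray(*ce[i],P,.058).round(4),np.median(q,0).round(4))
    for nm,c,r in(("mug",(h>100)&(h<125)&(s>80),(X[...,0]>.5)),("tape",v<60,(X[...,0]<.45)&(X[...,1]<-.2)&(X[...,2]<.03)),("driver",(h<14)&(s>200),(X[...,0]>.5)&(X[...,1]<-0.0))):
        k=ok&c&r&(X[...,2]>.008)&(abs(X[...,1])<.5)&(X[...,0]<.85)&(X[...,0]>.2); print(" ",nm,k.sum(),rect(X[k]) if k.any() else None)
E
```

```text
top box walls [521.7 149.8 162.  204.4   2.6]
 handle 100 [519.9 138.4  57.6  11.6   4.5] [0.08392104 0.0875955  0.09017623]
 tester 11420 [ 491.5 -165.1  430.1  217.1   90. ]
 bars 1076 [ 544.3 -238.7   96.9  250.3    9.2] 0.06957062174276829
  white 132 [ 0.4405 -0.2818  0.058 ] [ 0.44   -0.2809  0.0618]
  blue 147 [ 0.4239 -0.1821  0.058 ] [ 0.4237 -0.1822  0.0611]
  yellow 129 [ 0.4476 -0.3293  0.058 ] [ 0.4474 -0.3286  0.0618]
  green 142 [ 0.4316 -0.2313  0.058 ] [ 0.4312 -0.2306  0.062 ]
  mug 1125 [775.3  55.9  98.5  79.   77. ]
  tape 932 [ 373.1 -323.2  205.6   95.    55.7]
  driver 0 None
scene box walls [521.  149.5 164.7 206.1   2.9]
 handle 160 [523.1 138.7  59.5  15.9   2.6] [0.07530929 0.08624972 0.0910086 ]
 tester 8995 [ 490.8 -165.8  218.2  431.6    0. ]
 bars 989 [ 542.3 -231.8   98.5  239.4    9.5] 0.069771290931951
  white 135 [ 0.4393 -0.2818  0.058 ] [ 0.4413 -0.2828  0.0615]
  blue 113 [ 0.4231 -0.1832  0.058 ] [ 0.4247 -0.1844  0.0617]
  yellow 139 [ 0.4473 -0.3308  0.058 ] [ 0.4488 -0.3313  0.0616]
  green 121 [ 0.4313 -0.2321  0.058 ] [ 0.4327 -0.2334  0.0619]
  mug 917 [770.   47.1  78.7  90.4  54.1]
  tape 0 None
  driver 25 [ 808.  -118.6   24.7   79.8   86.5]
```

```bash
cat >> h.py <<'E'
def Rz(a): # tool down, tool y along direction a+90deg, tool x = -(cos a, sin a)
    c,s=np.cos(a),np.sin(a); return np.array([[-c,-s,0],[-s,c,0],[0,0,-1.]])
E
python3 - <<'E'
from h import *
P=pose("top")
c=np.array([ray(150+u/5,195+v/5,P,.072)[:2] for u,v in((120,77),(643,75),(643,470),(102,458))]);print(c.round(4),c.mean(0))
movep([.50,.145,.36],Rz(np.radians(2.7)))
p,d,P=shot("wrist","w1"); np.save("pics/w1.npy",d); X=cloud(d,P)
H=hsv(p); print(sense()["time_s"],sense()["wrist_force"])
m=(d>0)&(abs(X[...,2]-.072)<.005)&(H[...,1]<150); print(rect(X[m]))
m=(d>0)&((H[...,0]<8)|(H[...,0]>172))&(H[...,1]>170)&(X[...,2]>.05); print(rect(X[m]),np.percentile(X[m][:,2],[5,50,95]))
m&=X[...,2]>.083; print(rect(X[m]))
E
```

```text
[[0.5983 0.2551]
 [0.6093 0.0313]
 [0.4394 0.0215]
 [0.4343 0.2469]] [0.52033919 0.13869258]
2.3 [ 0.31884414  0.78630261 -0.25400336]
[628.3  36.2 366.  440.2   2.7]
[521.4 139.8  62.1  13.7   2.9] [0.08675228 0.08811518 0.08944305]
[521.4 139.8  62.1  13.7   2.9]
```

View pics/w1.png

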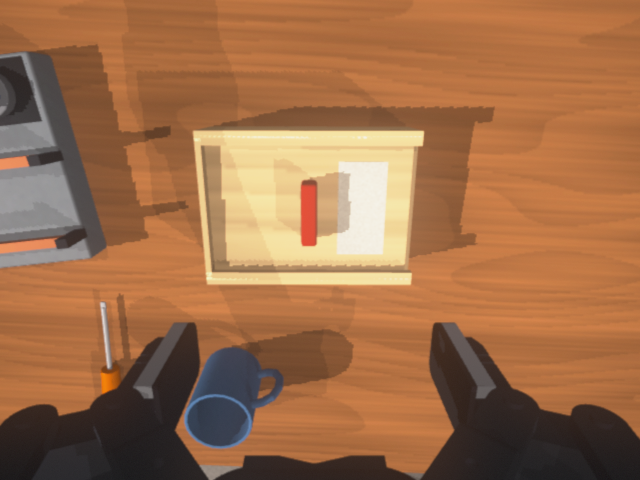

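```bash
cat >> h.py <<'E'
def boxfit(p,d,P):
    X=cloud(d,P);S=hsv(p)[...,1]
    m=(d>0)&(abs(X[...,2]-.072)<.005)&(S<175)&(abs(X[...,0]-.52)<.11)&(abs(X[...,1]-.14)<.14)
    return rect(X[m])
E
python3 - <<'E'
from h import *
p=cv2.imread("pics/w1.png")[:,:,::-1].copy(); d=np.load("pics/w1.npy"); P=pose("wrist")
print(boxfit(p,d,P))
c=np.array([ray(u,v,P,.072)[:2] for u,v in((194.5,131),(423,131),(411,284.5),(207.5,284.5))]);print(c.round(4),c.mean(0))
E
```

```text
[521.2 140.1 162.1 222.5   2.8]
[[0.4467 0.0268]
 [0.4358 0.2464]
 [0.5975 0.2554]
 [0.6086 0.0335]] [0.52212971 0.14051441]
```

```bash
cat >> h.py <<'E'
BOX=np.array([.5212,.1401]); BY=np.radians(2.8)
TM=np.array([.5437,-.2388]); TY=np.radians(9.3)
def fr(o,a,x,y,z):
    c,s=np.cos(a),np.sin(a); return np.array([o[0]+c*x-s*y,o[1]+s*x+c*y,z])
def st():
    s=sense(); print("t %.1f pos %s F %s gap %.4f gf %.1f"%(s["time_s"],np.round(s["position"],4),np.round(s["wrist_force"],1),s["finger_gap"],s["gripper_force"])); return s
E
python3 - <<'E'
from h import *
R=Rz(BY); command_gripper(.05)
hx,hy=.5214,.1398
movep([hx,hy,.15],R); print(move_l([hx,hy,.090],feed=.08,until_force=8)); st()
command_gripper(0,50); s=st()
z=s["position"][2]
for y in(.02,.06,.12,.18):
    move_l(fr((hx,hy),BY,0,y,z),feed=.08); s=st()
    if max(abs(s["wrist_force"]))>40 : break
E
```

```text
False
t 4.5 pos [0.5218 0.1399 0.0903] F [ 0.5 -0.   0.4] gap 0.0501 gf 0.0
t 4.9 pos [0.5218 0.1412 0.0907] F [-1.1  3.9  3.7] gap 0.0148 gf 50.4
t 5.3 pos [0.5204 0.1613 0.0907] F [0.7 1.4 2.6] gap 0.0150 gf 50.1
t 5.9 pos [0.5182 0.2013 0.0907] F [-0.7  2.3  2.3] gap 0.0151 gf 50.1
t 6.8 pos [0.5153 0.2608 0.0907] F [-0.6  1.6  2.3] gap 0.0151 gf 51.5
t 7.7 pos [0.5124 0.3204 0.0907] F [0.2 2.4 0.9] gap 0.0149 gf 51.4
```

```bash
python3 - <<'E'
from h import *
hx,hy=.5214,.1398
z=sense()["position"][2]
move_l(fr((hx,hy),BY,0,.235,z),feed=.1); st()
move_l(fr((hx,hy),BY,-.02,.30,z+.02),feed=.15); s=st()
if s["finger_gap"]>.012:
    q=s["position"]; print(move_l([q[0],q[1],.045],feed=.12)); print(move_l([q[0],q[1],.034],feed=.03,until_force=6)); st()
    command_gripper(.05); q=sense()["position"]; move_l([q[0],q[1],.12],feed=.2)
    movep([.49,.13,.34],Rz(BY)); 
    p,d,P=shot("wrist","w2"); np.save("pics/w2.npy",d); st()
E
```

```text
t 8.4 pos [0.5097 0.3742 0.0904] F [ 0.3 -0.6 -1. ] gap 0.0149 gf 51.0
t 9.1 pos [0.487  0.4372 0.1104] F [-0.5  0.3 -2. ] gap 0.0151 gf 51.0
False
True
t 10.1 pos [0.4876 0.4378 0.0367] F [-0.5 -0.9  3.6] gap 0.0147 gf 52.1
t 12.6 pos [0.4897 0.1316 0.3389] F [-0.2  0.5 -0.4] gap 0.0499 gf 0.0
```

View pics/w2.png

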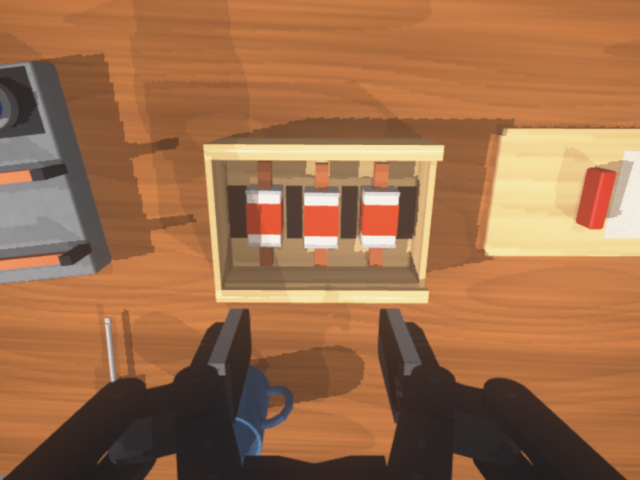

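```bash
cat >> h.py <<'E'
def fuses(p,d,P,o,a,zt,hx,hy):
    """bodies with top face at zt inside |x|<hx,|y|<hy of frame (o,a): list of (x,y,yaw-a in deg, w,h) in that frame"""
    X=cloud(d,P); c,s=np.cos(a),np.sin(a); D=X[...,:2]-o
    L=np.stack([D[...,0]*c+D[...,1]*s,-D[...,0]*s+D[...,1]*c],-1)
    m=((d>0)&(abs(X[...,2]-zt)<.006)&(abs(L[...,0])<hx)&(abs(L[...,1])<hy)).astype(np.uint8)
    m=cv2.morphologyEx(m,cv2.MORPH_OPEN,np.ones((5,5)))
    n,l,sta,_=cv2.connectedComponentsWithStats(m); out=[]
    for i in range(1,n):
        if sta[i,4]<300: continue
        (x,y),(w,h),t=cv2.minAreaRect((L[l==i]*1000).astype(np.float32))
        if w<h: w,h,t=h,w,t-90
        out.append((x/1000,y/1000,(t+90)%180-90,w,h,float(np.median(X[l==i][:,2]))))
    return sorted(out,key=lambda f:f[1])
E
python3 - <<'E'
from h import *
p=cv2.imread("pics/w2.png")[:,:,::-1].copy(); d=np.load("pics/w2.npy"); P=pose("wrist")
print(boxfit(p,d,P))
for f in fuses(p,d,P,BOX,BY,.042,.064,.1): print(np.round(f,3))
E
```

```text
[521.6 140.2 163.  222.6   2.8]
[-1.0000e-03 -6.2000e-02 -7.8900e-01  6.1637e+01  3.6810e+01  4.2000e-02]
[ 0.0000e+00 -0.0000e+00 -1.3500e-01  6.1051e+01  3.5651e+01  4.2000e-02]
[-0.0000e+00  6.1000e-02  1.5000e-02  6.1891e+01  3.6896e+01  4.2000e-02]
```

```bash
cat >> h.py <<'E'
def pick(o,a,x,y,zg,yaw=0,clear=.2):
    R=Rz(a+yaw); command_gripper(.05); movep(fr(o,a,x,y,clear),R); move_l(fr(o,a,x,y,zg+.03),feed=.25)
    if move_l(fr(o,a,x,y,zg),feed=.08,until_force=8): print("contact!"); st()
    command_gripper(0,60); move_l(fr(o,a,x,y,clear),feed=.25); s=st(); return abs(s["finger_gap"]-.036)<.004
def place(o,a,x,y,zg,clear=.2):
    movep(fr(o,a,x,y,clear),Rz(a)); move_l(fr(o,a,x,y,zg+.012),feed=.2)
    g=sense()["finger_gap"]; print("gap before",g)
    if abs(g-.036)>.004: return False
    print("touch",move_l(fr(o,a,x,y,zg-.004),feed=.03,until_force=5)); st()
    command_gripper(.05); move_l(fr(o,a,x,y,clear),feed=.25); return True
E
python3 - <<'E'
from h import *
if pick(BOX,BY,-.0005,-.0615,.040): print(place(TM,TY,0,-.064,.093))
movep(fr(TM,TY,-.03,0,.34),Rz(TY)); p,d,P=shot("wrist","w3"); np.save("pics/w3.npy",d); st()
for f in fuses(p,d,P,TM,TY,.095,.06,.12): print(np.round(f,3))
E
```

```text
contact!
t 14.4 pos [0.5263 0.0792 0.0538] F [-3.2  0.3 12.1] gap 0.0499 gf 5.7
t 15.5 pos [0.5224 0.0787 0.1985] F [-0.1 -0.1 -3. ] gap 0.0341 gf 60.0
gap before 0.034332974957926136
touch True
t 17.7 pos [ 0.5546 -0.3003  0.1053] F [-0.6  0.6  3.6] gap 0.0345 gf 63.6
True
t 19.3 pos [ 0.5135 -0.2434  0.3375] F [-0.3 -0.1 -0.3] gap 0.0499 gf 0.0
[-3.0000e-03 -6.3000e-02 -2.0400e-01  6.1850e+01  3.6753e+01  9.5000e-02]
```

View pics/w3.png

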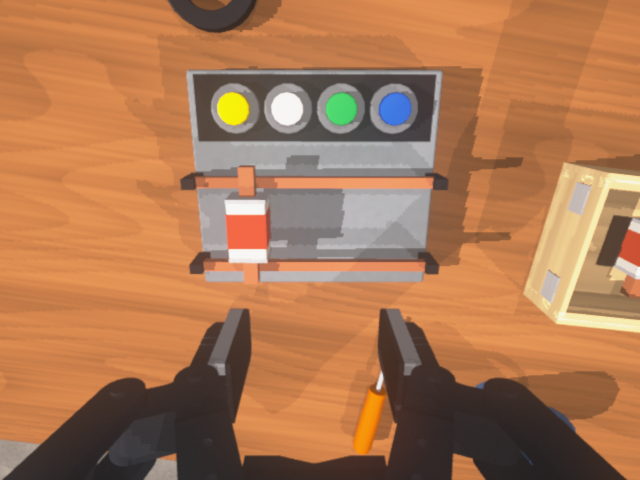

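```bash
cat >> h.py <<'E'
def pick(o,a,x,y,zc,off=.016,yaw=0,clear=.2,op=.045):
    """zc = fuse centre height; returns TCP height over fuse centre, or None"""
    R=Rz(a+yaw); command_gripper(op); movep(fr(o,a,x,y,clear),R); move_l(fr(o,a,x,y,zc+off+.03),feed=.25)
    if move_l(fr(o,a,x,y,zc+off),feed=.08,until_force=8): print("contact!"); st()
    h=sense()["position"][2]-zc
    command_gripper(0,60); move_l(fr(o,a,x,y,clear),feed=.25); s=st(); return h if abs(s["finger_gap"]-.036)<.005 else None
def place(o,a,x,y,zc,h,clear=.2,op=.045):
    movep(fr(o,a,x,y,clear),Rz(a)); move_l(fr(o,a,x,y,zc+h+.010),feed=.2)
    g=sense()["finger_gap"]
    if abs(g-.036)>.005: print("LOST",g); return False
    print("touch",move_l(fr(o,a,x,y,zc+h-.004),feed=.03,until_force=5)); st()
    command_gripper(op); move_l(fr(o,a,x,y,clear),feed=.25); return True
E
python3 - <<'E'
from h import *
p,d,P=shot("wrist")
movep([.49,.13,.34],Rz(BY)); p,d,P=shot("wrist"); F=fuses(p,d,P,BOX,BY,.042,.064,.1); print(np.round(F,3))
if len(F)==2:
  for f,ys in zip(F,(0,.064)):
    h=pick(BOX,BY,f[0],f[1],.024,yaw=np.radians(f[2])); print(h)
    if h is None or not place(TM,TY,.002,ys,.077,h): break
movep(fr(TM,TY,-.03,0,.34),Rz(TY)); p,d,P=shot("wrist","w4"); np.save("pics/w4.npy",d); st()
for f in fuses(p,d,P,TM,TY,.095,.06,.12): print(np.round(f,3))
E
```

```text
[[ 1.0000e-03 -0.0000e+00 -3.5500e-01  6.1504e+01  3.5736e+01  4.2000e-02]
 [-0.0000e+00  6.1000e-02 -4.6000e-01  6.1202e+01  3.6816e+01  4.2000e-02]]
t 23.9 pos [0.5206 0.1397 0.1987] F [-0.6  0.7 -2.9] gap 0.0346 gf 60.5
0.015561318404557878
touch True
t 26.3 pos [ 0.5465 -0.2387  0.0933] F [-1.   0.8  4.8] gap 0.0353 gf 61.3
t 31.2 pos [0.5166 0.2013 0.1987] F [ 0.   0.6 -1.6] gap 0.0351 gf 60.5
0.015643658434491614
touch True
t 33.6 pos [ 0.5362 -0.1754  0.0933] F [-1.9  0.   5.2] gap 0.0346 gf 61.3
t 35.2 pos [ 0.5138 -0.2421  0.3377] F [ 1.5 -0.1 -0.6] gap 0.0449 gf 0.0
[-3.0000e-03 -6.3000e-02 -1.8300e-01  6.1045e+01  3.6918e+01  9.5000e-02]
[ 3.0000e-03 -1.0000e-03  7.3600e-01  6.2080e+01  3.6366e+01  9.5000e-02]
[ 3.0000e-03  6.3000e-02 -2.1600e-01  6.1728e+01  3.7090e+01  9.5000e-02]
```

View pics/w4.png

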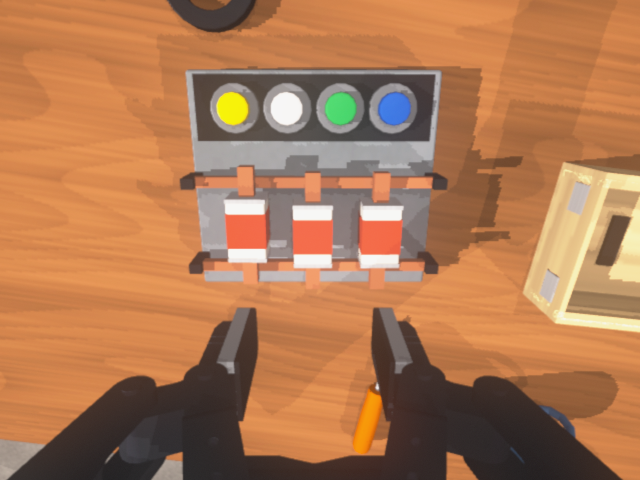

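```bash
python3 - <<'E'
from h import *
P=pose("wrist"); px=dict(yellow=(232,108),white=(287,108),green=(340.5,108),blue=(393.5,108))
K={k:ray(*v,P,.058)[:2] for k,v in px.items()}; print(K)
p,d,P=shot("wrist"); print([np.round(f[:3],3) for f in fuses(p,d,P,TM,TY,.095,.06,.12)])
command_gripper(0,60); R=Rz(TY)
for k in("white","blue","yellow","green"):
    x,y=K[k]; movep([x,y,.13],R); move_l([x,y,.092],feed=.15)
    print(k,move_l([x,y,.068],feed=.02,until_force=14)); st(); sleep(.2); st()
    move_l([x,y,.13],feed=.15)
E
```

```text
{'yellow': array([ 0.4462554 , -0.33100943]), 'white': array([ 0.43792157, -0.28069969]), 'green': array([ 0.42981182, -0.23174274]), 'blue': array([ 0.42177476, -0.18322455])}
[array([-0.003, -0.063, -0.38 ]), array([ 0.003, -0.001,  0.693]), array([0.003, 0.063, 0.353])]
white True
t 37.8 pos [ 0.4383 -0.2809  0.081 ] F [-1.9  1.7  9.4] gap 0.0001 gf 4.5
t 38.0 pos [ 0.4383 -0.2809  0.081 ] F [-1.5  1.2  8.8] gap 0.0001 gf 4.5
blue True
t 40.0 pos [ 0.4223 -0.1833  0.081 ] F [-3.1  1.8 10.7] gap 0.0001 gf 5.4
t 40.2 pos [ 0.4223 -0.1833  0.081 ] F [-2.3  1.4 11.1] gap 0.0001 gf 5.5
yellow True
t 42.5 pos [ 0.4467 -0.3312  0.081 ] F [-0.9  1.9  9.4] gap 0.0000 gf 4.1
t 42.7 pos [ 0.4466 -0.3312  0.0811] F [-0.7  0.8  7.4] gap -0.0001 gf 4.0
green True
t 44.7 pos [ 0.4303 -0.2319  0.081 ] F [-2.2  1.5  8.7] gap 0.0004 gf 4.8
t 44.9 pos [ 0.4303 -0.2319  0.081 ] F [-1.8  0.6  9.9] gap 0.0001 gf 4.9
```

```bash
python3 - <<'E'
from h import *
P=pose("wrist"); p,d=cv2.imread("pics/w4.png"),np.load("pics/w4.npy")
movep(fr(TM,TY,-.03,0,.34),Rz(TY)); p,d,P=shot("wrist","w5"); X=cloud(d,P)
print("row108 z", [(u,int(1000*X[108,u,2])) for u in range(196,440,4)])
print("col287 z", [(v,int(1000*X[v,287,2])) for v in range(72,150,4)])
movep([.58,-.04,.12],Rz(TY)); move_l([.58,-.04,.05],feed=.2); print(move_l([.58,-.04,.015],feed=.02,until_force=10)); st()
move_l([.58,-.04,.2],feed=.25)
E
```

```text
row108 z [(196, 41), (200, 40), (204, 40), (208, 40), (212, 53), (216, 52), (220, 62), (224, 63), (228, 63), (232, 62), (236, 63), (240, 61), (244, 63), (248, 58), (252, 52), (256, 53), (260, 41), (264, 49), (268, 52), (272, 62), (276, 62), (280, 62), (284, 60), (288, 62), (292, 61), (296, 62), (300, 61), (304, 52), (308, 53), (312, 41), (316, 41), (320, 53), (324, 52), (328, 61), (332, 63), (336, 61), (340, 62), (344, 61), (348, 61), (352, 62), (356, 61), (360, 52), (364, 50), (368, 41), (372, 52), (376, 51), (380, 59), (384, 63), (388, 63), (392, 61), (396, 62), (400, 61), (404, 63), (408, 61), (412, 52), (416, 52), (420, 41), (424, 41), (428, 39), (432, 39), (436, 40)]
col287 z [(72, 39), (76, 42), (80, 40), (84, 53), (88, 53), (92, 51), (96, 61), (100, 63), (104, 63), (108, 62), (112, 61), (116, 62), (120, 63), (124, 61), (128, 52), (132, 53), (136, 41), (140, 41), (144, 39), (148, 40)]
True
t 49.2 pos [ 0.5799 -0.04    0.0251] F [-0.5  0.9  4.9] gap 0.0000 gf 2.5
```

```bash
python3 - <<'E'
from h import *
for yt,off in((-.060,.028),(0,.018),(.061,.018)):
    movep(fr(TM,TY,-.03,0,.34),Rz(TY)); p,d,P=shot("wrist"); F=fuses(p,d,P,TM,TY,.095,.06,.12); print(np.round(F,3))
    if not F: print("none"); break
    f=F[0]
    if abs(f[0])>.012 or abs(f[2])>6: print("odd"); break
    h=pick(TM,TY,f[0],f[1],.077,off,yaw=np.radians(f[2])); print(h)
    if h is None or not place(BOX,BY,0,yt,.024,h): break
movep([.49,.13,.34],Rz(BY)); p,d,P=shot("wrist","w6"); F=fuses(p,d,P,BOX,BY,.042,.064,.1); print(np.round(F,3)); st()
E
```

```text
[[-3.0000e-03 -6.3000e-02 -1.1100e-01  6.1403e+01  3.6945e+01  9.5000e-02]
 [ 2.0000e-03 -1.0000e-03 -3.9000e-01  6.1109e+01  3.6240e+01  9.5000e-02]
 [ 3.0000e-03  6.3000e-02 -1.0000e-03  6.1983e+01  3.7044e+01  9.5000e-02]]
t 54.0 pos [ 0.5505 -0.3007  0.199 ] F [ 0.4 -0.1 -3.4] gap 0.0344 gf 60.7
0.02763465145493864
touch True
t 56.7 pos [0.5249 0.0805 0.0524] F [-1.6  0.2  5.5] gap 0.0342 gf 61.7
[[ 2.0000e-03 -1.0000e-03  2.1800e-01  6.1448e+01  3.6335e+01  9.5000e-02]
 [ 3.0000e-03  6.3000e-02  4.2000e-02  6.1730e+01  3.6781e+01  9.5000e-02]]
t 61.7 pos [ 0.5457 -0.2387  0.1989] F [ 0.4 -1.2 -2.8] gap 0.0352 gf 60.0
0.01768589434915145
touch True
t 64.4 pos [0.5219 0.1405 0.0424] F [0.  0.2 5.8] gap 0.0353 gf 61.1
[[ 3.0000e-03  6.3000e-02 -5.0000e-03  6.1379e+01  3.6997e+01  9.5000e-02]]
t 69.6 pos [ 0.5354 -0.1752  0.1989] F [ 0.2  0.5 -2.9] gap 0.0346 gf 60.0
0.018514465046780684
touch True
t 72.3 pos [0.5188 0.2014 0.043 ] F [-1.8 -0.6  5.7] gap 0.0352 gf 61.0
[[ 0.0000e+00 -6.1000e-02  8.2000e-02  6.0883e+01  3.7089e+01  4.2000e-02]
 [ 1.0000e-03 -0.0000e+00 -3.3500e-01  6.0910e+01  3.6076e+01  4.2000e-02]
 [ 0.0000e+00  6.0000e-02  1.4500e-01  6.1154e+01  3.6769e+01  4.2000e-02]]
t 74.1 pos [0.4889 0.1316 0.3379] F [-0.4  0.1 -0.1] gap 0.0449 gf 0.0
```

View pics/w6.png

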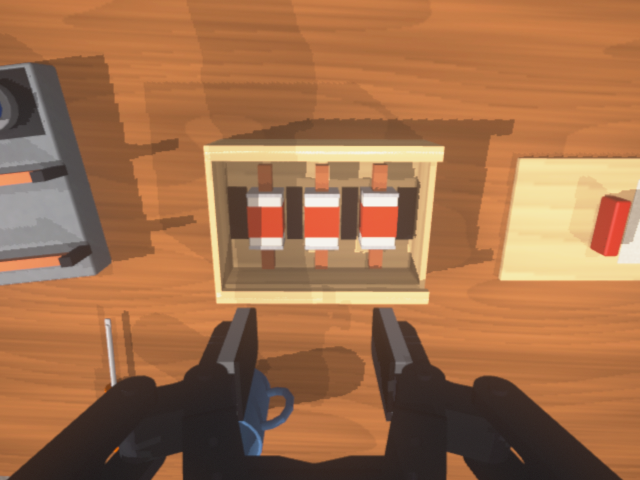

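The wrist picture shows all three fuse-links side by side on the box floor, at (265,220), (321,220) and (379,218). The lid lies flat on the bench at right, grip bar at (611,226); it was nudged but is clear of the box.

```bash
python3 - <<'E'
from h import *
p,d,P=shot("scene"); X=cloud(d,P); m=(d>0)&(X[...,1]>.32)&(X[...,1]<.62)&(X[...,0]>.38)&(X[...,0]<.66)&(X[...,2]>.003)
H=hsv(p)[...,1]; q=X[m&(H<150)]; print(rect(q),np.percentile(q[:,2],[5,50,90]))
print(finish_job())
E
```

```text
[516.6 468.3 243.6 299.1   9.4] [0.00352745 0.00668552 0.00982492]
the job is handed in; nothing more can be done
None
```

The job is handed in: the lid lies flat on the bench, all three fuse-links lay across the bars before the keys were pressed (white, blue, yellow, green), and all three are back side by side in the box. The keys being fully down is inferred from the hard stop they reached, not read directly.

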